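# Close a bridge-drilling jig on its blank

### The arm

A 7-joint arm with a two-finger parallel gripper is mounted at the origin on a cart in front of the work surface, level with it; the furniture and walls round the work are solid. World frame = base frame: x ahead of the robot, y to its left, z up, the work surface at z = 0. Lengths are in m, angles in degrees, forces in N, time in s.
With the tool pointing down it reaches from about 0.425 to 0.875 m from the base axis. Payload 4.7 kg.
Tool frame: the origin (TCP) lies between the finger pads; the fingertips stand 22 mm ahead of it and the grasp point (between the pads) lies 3 mm ahead of it; z points along the fingers, y is the line along which they close (so a half turn about z gives the same grasp; the last joint's range is limited). The gripper opens to 87 mm and grips with 3 to 60 N. Pads are 19 mm wide; open, the fingers measure 117 mm over their backs; the gripper's body (75 mm by 190 mm) begins 51 mm behind the grasp point.
Start: joints at [66.469, 18.392, -4.016, 83.108, 1.295, 78.541, -3.26], TCP at [0.268, -0.592, 0.245] pointing down, gripper open.
Joint ranges: [-163.93, 163.93], [-17.29, 119.83], [-79.2, 71.16], [3.27, 140.29], [-89.18, 269.18], [5.43, 117.66], [-154.24, 154.24]. Speed limits (degrees/s): [147.25, 147.25, 180, 180, 180, 180, 180].

### API

Orientations are given as [roll, pitch, yaw] about the fixed x, y, z axes, in that order (R = Rz(yaw) Ry(pitch) Rx(roll)).
In Python, from cell import env gives the robot as it stands.
- The arm moves only by the tool drive_tool, never from a script. Its argument "moves" is a list of rows, each a list of 3 entries, a list of its own where there are three numbers: the shift along the tool's x, y, z in mm, then the turn, a rotation vector about the tool's x, y, z in rad, then the closure, from 0 (fully open) to 1 (shut). In form: [[[x, y, z], [wx, wy, wz], jaw], ...]. A call has 1 to 12 rows; each row shifts and turns the commanded pose from where the row before left it, along the tool's axes as they then stand; what a row does not reach is not made up. A row lasts 1/12 s, in which the tool goes at most 41.7 mm and 7.16 degrees, less where a joint would pass 70% of its speed; a pose out of reach is approached as far as the arm can. A call with a gripper value outside its range is refused whole. The fingers move at their own pace and stop on an object; "newtons" is the grip in N (left out, the last holds). Time passes only in rows, so rows that do not move let the fingers close. It gives the time, the measured TCP pose, the force, the opening and the grip force at its end, in the units of the state.
- env.get_obs(): the state, without advancing time (a new reading comes with each control period).
- env.read_camera(name): name is "scene" or "top" or "wrist"; returns (picture, depth): 384x512x3 uint8, blue, green, red; 384x512 float32, m along the optical axis (not along the pixel's ray), 0 where there is no reading.
- env.get_calibration(name): a dict with "fx", "fy", "cx", "cy" (pixels), "T" (4x4, takes a point from camera to world coordinates). Camera axes: x right, y down, z forward; pixel columns grow to the right and rows downward; lengths in m; the calibration is good to about 2 mm. A picture is of the moment at which its call begins: read the wrist's pose just before it. get_calibration takes no time and is no camera call; for the wrist camera it gives the pose at the moment of the call.
- env.sign_off(): hands the job in; it is judged then, once.
The state is a dict: "time_s": time; "qpos": joint angles; "joint_velocities": joint speeds; "effort": joint torques, N m; "tool_pos": TCP position; "tool_rot": TCP orientation; "force": force on the tool from outside, world axes, zero at the start; "wrist_torque": the same for the moment, N m; "grip_width": finger opening in m; "grasp_force": force on a finger pad.
Only numpy, scipy, OpenCV 4.12 (cv2) and the standard library are available. Lean on these libraries where they do the work, as an engineer would, in place of code of your own. Each camera call takes 0.05 s, during which the arm holds its last target. There are 200 camera calls.

### The job

Get the guitar-bridge drilling jig ready for the drill. With the fingertips, push the wooden sliding jaw fully home so that it squares the black blank tight against the fence, and then swing the hinged metal leaf over and press it down flat, so that the tongue under its edge drops into the jaw's slot. Let the jaw move the blank: do not touch or lift the blank yourself, and leave the things standing round the jig alone.

Things in the scene. Friction and masses are not known exactly. Their poses are not given: they have to be found in the camera images.
- jig: Drilling jig, fixed to the table: plywood base 18 mm thick, from x = -121 to +65 mm and y = -106 to +106 mm of its origin, which lies at table level. x: the way the jaw closes (away from the robot); y along fence, jaw and blank; z up. All heights here are above the table. The jaw runs between two guides (inner edges at y = -82 and +82 mm, tops at 34.5 mm).
- blank: Black ebony bridge blank, 30 (x) by 160 (y) by 10 mm, loose on the jig's base (its underside at 18 mm) between fence and jaw, its centre 7 to 14 mm short of that place and a little askew. Origin: centre of its underside. Tight against the fence its origin is at x = +5 mm in the jig's frame and its y axis is parallel to the jig's.
- jaw (a joint): Sliding dark wood jaw, its opening in m: 0 = home (just gripping the blank against the fence); grows as it moves back along the jig's -x; at most 0.042. About 3 N moves it; it stays where left. Its face is at jig x = -10 mm - value. Front part 38 mm deep, top at 31.5 mm; behind it a 12 mm wide slot (jig x = -60 to -48 mm at home), then the pale push block.
- push_face (a point): Centre of the near (-x) face of the jaw's upright push block, 35 mm above the table. The block is 48 mm wide (y), 20 mm deep and reaches from the base to 50 mm above the table; push this face along the jig's +x. At home it is at jig x = -80 mm. The base in front of it is 18 mm above the table.
- leaf (a joint): Hinged aluminium leaf with six brass drill bushings, angle in rad: 0 = shut, flat over blank and jaw; pi/2 = upright; starts leaning back past upright, away from the robot (1.65 to 2.0). Stiff hinge: stays at any angle; about 3 N at its free edge moves it. 116 mm wide, 6 mm thick, reaches 107.5 mm from the hinge axis, which lies in its mid-plane.
- leaf_hinge (a point): Middle of the leaf's hinge axis, which runs along the jig's y, at jig x = +50 mm, 36 mm above the table. Its axes turn with the leaf: -x points from hinge to free edge, z is the outward normal of the outer face (up when shut, away from the robot when upright).
- leaf_pad (a point): Centre of the black rubber finger pad (26 by 70 mm) on the leaf's outer face near its free edge, 92.5 mm from the hinge axis, 5 mm off the mid-plane: the face to push. Reach behind the leaf to push it over towards the robot, then press down; shut, the pad lies 41 mm above the table. Axes as leaf_hinge.
- glue_bottle: White glue bottle with nozzle, standing, 67 mm across, 190 mm high. Origin: centre of its underside. Leave alone.
- caliper: Digital caliper lying on the table, 62 by 190 by 14 mm. Origin: centre of its underside. Leave alone.
- bits: Shut walnut box of drill bits, 106 by 150 by 60 mm. Origin: centre of its underside. Leave alone.
- fence_face (a point): Middle of the fixed wooden fence's face, which looks at the jaw: jig x = +20 mm, 25 mm above the table. The fence is 196 mm long (y), its top 31.5 mm above the table.
- tongue (a point): Middle of the lower edge of the steel tongue under the leaf's free edge (7 mm thick, 100 mm wide, 100.5 to 107.5 mm from the hinge axis, reaching 14 mm below the leaf's mid-plane). It drops into the jaw's slot only if the jaw is within about 2.5 mm of home, and then keeps the jaw from sliding back. Axes as leaf_hinge.

How it is judged:
By the outcome, as a careful person would: the job done as asked, in the order asked, and still so for the second after the job is handed in, with the robot touching nothing.
It also fails if it takes over 48 s, if anything falls off the work surface, if the arm or the gripper's body presses on something with over 40 N, if the wrist force passes 120 N, or if a joint passes its speed limit or range.

## Working session

There is one attempt and no reset: what is moved stays moved. The work goes in short steps, Python scripts to look and compute and a tool call to move; the robot and the scene stay as the last step left them, time stands still between calls to the robot, and variables do not carry over. Pictures are saved under pics/ and viewed, at most 10 in all, crops included, and the job is handed in when it is done.

Besides the shell and the picture viewer there is one more tool, called after "Request:" by a JSON object that holds its "name" and its "arguments". drive_tool: Moves the arm, as the interface text tells. Its arguments: {"type":"object","properties":{"moves":{"type":"array"},"newtons":{"type":"number"}},"required":["moves"]}

```bash
mkdir -p pics
cat > h.py <<'E'
import numpy as np, cv2
from cell import env
def grab(n):
    c=env.get_calibration(n); p,d=env.read_camera(n); return p,d,c
def cloud(d,c):
    v,u=np.mgrid[:d.shape[0],:d.shape[1]]
    P=np.stack([(u-c['cx'])/c['fx']*d,(v-c['cy'])/c['fy']*d,d,np.ones_like(d)],-1)@np.array(c['T']).T
    P=P[...,:3]; P[d<=0]=np.nan; return P
E
python3 - <<'E'
from h import *
for n in ("scene","top"):
    p,d,c=grab(n); cv2.imwrite(f"pics/{n}0.png",p); np.savez(f"{n}0.npz",p=p,d=d,T=c['T'],k=[c['fx'],c['fy'],c['cx'],c['cy']])
    print(n,np.round(c['T'],3),c['fx'],(d>0).mean())
print(env.get_obs())
E
```

```text
scene [[-0.807 -0.385  0.448 -0.024]
 [-0.591  0.5   -0.633  0.707]
 [ 0.02  -0.776 -0.631  0.863]
 [ 0.     0.     0.     1.   ]] 493.969602289433 0.9959615071614584
top [[-0.016 -0.997  0.075  0.451]
 [-1.     0.017  0.011 -0.084]
 [-0.012 -0.075 -0.997  1.131]
 [ 0.     0.     0.     1.   ]] 467.72525601017713 0.9961191813151041
{'time_s': 0.1, 'qpos': array([66.4680754 , 18.43326782, -4.01701688, 83.16807046,  1.29421002,
       78.54063001, -3.26111154]), 'joint_velocities': array([ 0.04518591, -0.06928415, -0.08166345, -0.19831879, -0.0556203 ,
        0.15870644,  0.01094428]), 'effort': array([ 1.63727095e-04, -4.92571235e+01, -4.05682828e-01, -3.13395488e+01,
       -6.41021482e-02,  3.95464129e-02,  9.96793415e-05]), 'tool_pos': array([ 0.26768261, -0.59181986,  0.24358717]), 'tool_rot': array([-1.79903226e+02,  4.23823601e-03,  2.43416666e+01]), 'force': array([-0.09619958, -0.18432111,  0.20096674]), 'wrist_torque': array([ 0.0207609 ,  0.01729123, -0.00163428]), 'grasp_force': 0.0, 'grip_width': 0.08714299160874941}
```

View pics/scene0.png

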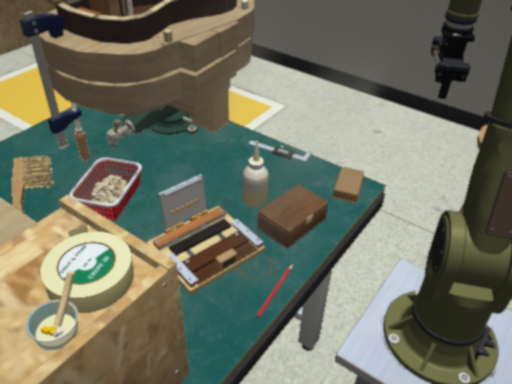

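View pics/top0.png

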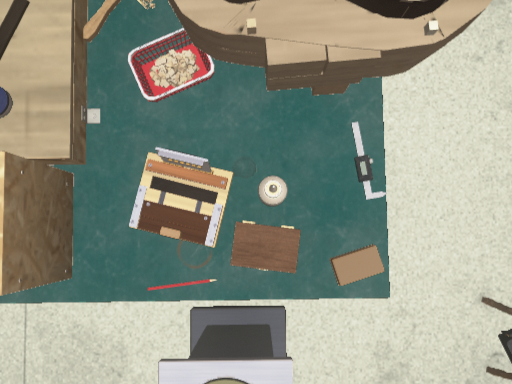

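```bash
cat > m.py <<'E'
from h import *
for n in ("top","scene"):
    z=np.load(n+"0.npz"); k=z['k']; c=dict(fx=k[0],fy=k[1],cx=k[2],cy=k[3],T=z['T']); P=cloud(z['d'],c)
    if n=="top": box=np.s_[140:255,120:236]
    else: box=np.s_[170:295,145:268]
    Q=P[box].reshape(-1,3); C=z['p'][box].reshape(-1,3); ok=~np.isnan(Q).any(1); Q=Q[ok]
    tb=P[262:280,100:140] if n=="top" else P[300:310,225:240]
    print(n,"table z",np.nanmedian(tb[...,2]))
    m=(Q[:,2]>.011)&(Q[:,2]<.058)
    img=np.zeros((600,600),np.uint8); ij=((Q[m][:,:2]-[.3,-.2])*1000).astype(int)
    ij=ij[((ij>=0)&(ij<600)).all(1)]; img[ij[:,0],ij[:,1]]=255
    img=cv2.morphologyEx(img,cv2.MORPH_CLOSE,np.ones((7,7)))
    cs=max(cv2.findContours(img,0,2)[0],key=cv2.contourArea); r=cv2.minAreaRect(cs)
    print(r, cv2.boxPoints(r)[:,::-1]/1000+[.3,-.2])
    L=Q[Q[:,2]>.065]; L=L[L[:,2]<.16]
    print("high",len(L),L.min(0),L.max(0)); 
p=np.load("top0.npz")['p']; cv2.imwrite("pics/top_crop.png",cv2.resize(p[140:280,110:310],None,fx=4,fy=4,interpolation=2))
E
python3 m.py
```

```text
top table z 0.0004889569255396298
((300.0343017578125, 231.53822326660156), (212.0963134765625, 186.4396514892578), 14.432063102722168) [[ 0.59538584 -0.02590073]
 [ 0.41482947  0.02056594]
 [ 0.46769062  0.22596933]
 [ 0.64824699  0.17950265]]
high 599 [ 0.45450441 -0.02851506  0.06503087] [0.63649404 0.13585346 0.14986338]
scene table z 0.0006472887802045912
((299.011962890625, 231.816650390625), (213.6047821044922, 191.69512939453125), 15.03781795501709) [[ 0.59667133 -0.02900125]
 [ 0.41154082  0.02073533]
 [ 0.46696197  0.22702517]
 [ 0.65209247  0.17728861]]
high 1742 [ 0.50969102 -0.14163849  0.06500436] [0.63659288 0.13667338 0.14807146]
```

View pics/top_crop.png

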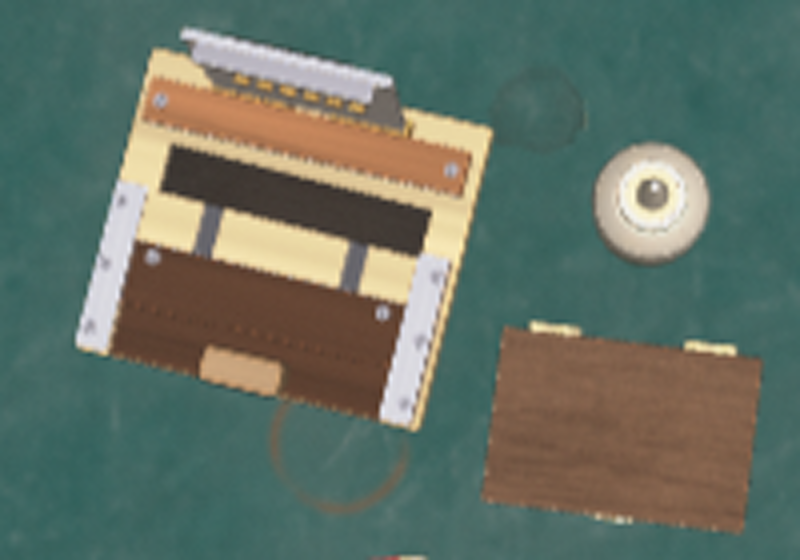

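```bash
cat > m2.py <<'E'
from h import *
a=np.deg2rad(-14.43); O=np.array([.559,.0935,0]); R=np.array([[np.cos(a),-np.sin(a),0],[np.sin(a),np.cos(a),0],[0,0,1]])
def J(P): return (P-O)@R*1000
def clouds(names=("top","scene")):
    for n in names:
        z=np.load(n+"0.npz"); k=z['k']; c=dict(fx=k[0],fy=k[1],cx=k[2],cy=k[3],T=z['T']); yield n,J(cloud(z['d'],c)),z['p']
if __name__=="__main__":
  for n,Q,p in clouds():
    X,Y,Z=Q[...,0],Q[...,1],Q[...,2]
    hsv=cv2.cvtColor(p,cv2.COLOR_BGR2HSV)
    m=(abs(Y)<70)&(X>30)&(X<130)&(Z>60)&(Z<165); L=Q[m]
    print(n,"leaf",m.sum(),"y",np.percentile(L[:,1],[1,99]),"xmean per z", [(z,round(float(np.median(L[(L[:,2]>z)&(L[:,2]<z+10),0])),1)) for z in range(60,150,10) if ((L[:,2]>z)&(L[:,2]<z+10)).sum()>3])
    b=(abs(Y)<30)&(X>-135)&(X<-60)&(Z>42)&(Z<60); B=Q[b]; print("block",b.sum(),np.percentile(B,[2,50,98],axis=0))
    f=(abs(Y)<75)&(X>-10)&(X<60)&(Z>26)&(Z<36)&(hsv[...,2]>110); print("fence x",np.percentile(Q[f][:,0],[2,98]))
    k=(abs(Y)<85)&(X<18)&(X>-60)&(hsv[...,2]<60)&(Z>22)&(Z<36); K=Q[k]
    if len(K): r=cv2.minAreaRect(K[:,:2].astype(np.float32)); print("blank/jaw dark",len(K),r)
    o=(X>70)&(X<230)&(abs(Y)<170)&(Z>30)&~m; print("obst behind",o.sum(),np.percentile(Q[o],[0,50,100],axis=0) if o.any() else "")
    o=(X>-60)&(X<110)&(Y<-115)&(Y>-260)&(Z>70); print("bottle",o.sum(),np.percentile(Q[o],[2,50,98],axis=0) if o.any() else "")
    o=(X>-250)&(X<-130)&(abs(Y)<200)&(Z>20); print("obst front",o.sum(),np.percentile(Q[o],[2,50,98],axis=0) if o.any() else "")
E
python3 m2.py
```

```text
top leaf 619 y [-57.58215175  56.32832739] xmean per z [(60, 50.3), (70, 51.7), (80, 52.1), (90, 53.6), (100, 55.2), (110, 56.2), (120, 57.6), (130, 59.4), (140, 57.3)]
block 180 [[-119.65335794  -22.45246453   44.51952021]
 [-109.63762015   -0.42693274   49.40031405]
 [ -99.82697294   22.454767     54.08789305]]
fence x [20.26424578 46.25643027]
blank/jaw dark 11 ((2.1760337352752686, 67.60487365722656), (12.806318283081055, 6.9665207862854), 41.122581481933594)
obst behind 864 [[ 176.74213529 -169.93548658   30.18059408]
 [ 211.53520367 -151.30679116  295.21661415]
 [ 229.99127452  169.82141275  393.6683569 ]]
bottle 693 [[   6.98945763 -235.9547818    82.49718386]
 [  33.4255097  -206.56889463  105.2572173 ]
 [  66.51875929 -177.3964713   170.80577493]]
obst front 148 [[-146.4479163  -198.56992088   56.68942145]
 [-137.81550948 -173.84566365   60.48959054]
 [-130.30198254 -152.74045164   64.24082455]]
scene leaf 1378 y [-57.93672114  56.68990608] xmean per z [(60, 51.2), (70, 52.4), (80, 52.7), (90, 54.8), (100, 56.0), (110, 56.8), (120, 57.8), (130, 57.1), (140, 54.9)]
block 187 [[-120.73812504  -22.6243336    42.57620572]
 [-113.23814595    2.12492617   49.27899526]
 [-100.7627257    22.95473209   52.84461508]]
fence x [18.96228719 49.13256656]
blank/jaw dark 535 ((-8.02012825012207, -0.72113037109375), (153.97769165039062, 30.936826705932617), 88.4234619140625)
obst behind 1104 [[ 176.00075076 -169.85245128   30.03666366]
 [ 212.66115443 -148.12763013  280.77755742]
 [ 229.99033057  169.42679825  392.21999085]]
bottle 671 [[   6.44488734 -227.56735473   71.08012037]
 [  26.06943669 -197.61274145  103.02420755]
 [  54.68986265 -175.80632539  175.11797092]]
obst front 300 [[-148.34955578 -197.85168952   21.60381581]
 [-143.63171781 -168.50588251   48.7065672 ]
 [-130.60833975 -151.56398181   62.20746456]]
```

```bash
cat > plan.py <<'E'
from h import *
from m2 import R as RJ, O
from scipy.spatial.transform import Rotation as Ro
def w(x,y,z): return O+RJ@(np.array([x,y,z])/1000)   # jig mm -> world
def plan(goals,grip=1):
    """goals: (jig xyz mm of TCP, rows, (roll,pitch,yaw) target)"""
    o=env.get_obs(); p=np.array(o['tool_pos']); r=Ro.from_euler('xyz',o['tool_rot'],degrees=True); out=[]
    for g,n,e in goals:
        g=w(*g); t=Ro.from_euler('xyz',e,degrees=True); rv=(r.inv()*t).as_rotvec()/n; d=(g-p)/n
        for i in range(n):
            s=np.round(r.inv().apply(d)*1000,1); v=np.round(rv,3); out.append([s.tolist(),v.tolist(),grip])
            p=p+r.apply(s/1000); r=r*Ro.from_rotvec(v)
    print(str(out).replace(' ','')); print("end",J_(p),r.as_euler('xyz',degrees=True))
def J_(p): return np.round((p-O)@RJ*1000,1)
E
python3 - <<'E'
from plan import *
inv=lambda x,y,z:(RJ.T@(np.array([x,y,z])-O))*1000
plan([(inv(.45,-.25,.285),10,(180,0,95)),((-145,0,285),11,(180,0,165.57))])
E
```

```text
[[[30.7,-23.6,-4.1],[-0.0,-0.0,-0.123],1],[[33.4,-19.7,-4.1],[-0.0,-0.0,-0.123],1],[[35.5,-15.4,-4.1],[-0.0,-0.0,-0.123],1],[[37.2,-11.0,-4.1],[-0.0,-0.0,-0.123],1],[[38.2,-6.3,-4.1],[-0.0,-0.0,-0.123],1],[[38.7,-1.6,-4.1],[-0.0,-0.0,-0.123],1],[[38.6,3.2,-4.1],[-0.0,-0.0,-0.123],1],[[37.9,7.9,-4.1],[-0.0,-0.0,-0.123],1],[[36.7,12.5,-4.1],[-0.0,-0.0,-0.123],1],[[34.9,16.9,-4.1],[-0.0,-0.0,-0.123],1],[[34.6,0.0,0.1],[0.0,-0.0,-0.112],1],[[34.4,3.9,0.1],[0.0,-0.0,-0.112],1],[[33.8,7.7,0.1],[0.0,-0.0,-0.112],1],[[32.7,11.5,0.1],[0.0,-0.0,-0.112],1],[[31.2,15.0,0.1],[0.0,-0.0,-0.112],1],[[29.3,18.4,0.1],[0.0,-0.0,-0.112],1],[[27.1,21.6,0.1],[0.0,-0.0,-0.112],1],[[24.5,24.5,0.1],[0.0,-0.0,-0.112],1],[[21.6,27.1,0.1],[0.0,-0.0,-0.112],1],[[18.4,29.3,0.1],[0.0,-0.0,-0.112],1],[[15.1,31.2,0.1],[0.0,-0.0,-0.112],1]]
end [-1.451e+02 -1.000e-01  2.845e+02] [ 1.79927390e+02 -6.41166962e-02  1.65403913e+02]
```

Request:
{"name": "drive_tool", "arguments": {"moves": [[[31,-24,-4],[0,0,-0.123],1],[[33,-20,-4],[0,0,-0.123],1],[[35,-15,-4],[0,0,-0.123],1],[[37,-11,-4],[0,0,-0.123],1],[[38,-6,-4],[0,0,-0.123],1],[[39,-2,-4],[0,0,-0.123],1],[[39,3,-4],[0,0,-0.123],1],[[38,8,-4],[0,0,-0.123],1],[[37,12,-4],[0,0,-0.123],1],[[35,17,-4],[0,0,-0.123],1]], "newtons": 20}}

```text
time_s: 0.93
tool_pos: [0.4495, -0.2476, 0.2845]
tool_rot: [-180.0, 0.0, 95.2]
force: [0.9, -1.1, -0.0]
grip_width: 0.0286
grasp_force: 0.0
```

Request:
{"name": "drive_tool", "arguments": {"moves": [[[34,0,0],[0,0,-0.112],1],[[34,4,0],[0,0,-0.112],1],[[34,8,0],[0,0,-0.112],1],[[33,11,0],[0,0,-0.112],1],[[31,15,0],[0,0,-0.112],1],[[29,18,0],[0,0,-0.112],1],[[27,22,0],[0,0,-0.112],1],[[24,24,0],[0,0,-0.112],1],[[22,27,0],[0,0,-0.112],1],[[18,29,0],[0,0,-0.112],1],[[15,31,0],[0,0,-0.112],1],[[0,0,0],[0,0,0],1]]}}

```text
time_s: 1.93
tool_pos: [0.4161, 0.1353, 0.2848]
tool_rot: [179.9, -0.0, 166.3]
force: [-0.2, 0.7, -0.7]
grip_width: 0.0007
grasp_force: 0.0
```

Run:
```python
from plan import *
o=env.get_obs(); print(J_(o['tool_pos']),o['qpos'],o['grip_width'])
plan([((-145,0,50),8,(180,0,165.57))])
```

```text
[-148.8    4.9  284.8] [ 28.98100288 -10.12717062 -44.10681939 106.33178479  -7.23588241
  80.98808331  62.71383895] 0.000729303169558032
[[[-0.5,-0.7,29.3],[0.0,-0.0,0.002],1],[[-0.5,-0.7,29.3],[0.0,-0.0,0.002],1],[[-0.5,-0.7,29.3],[0.0,-0.0,0.002],1],[[-0.5,-0.7,29.3],[0.0,-0.0,0.002],1],[[-0.5,-0.7,29.3],[0.0,-0.0,0.002],1],[[-0.5,-0.7,29.3],[0.0,-0.0,0.002],1],[[-0.5,-0.7,29.3],[0.0,-0.0,0.002],1],[[-0.5,-0.7,29.3],[0.0,-0.0,0.002],1]]
end [-1.448e+02 -1.000e-01  5.030e+01] [ 1.79869255e+02 -5.39823942e-03  1.65341464e+02]
```

Request:
{"name": "drive_tool", "arguments": {"moves": [[[-0.5,-0.6,29],[0,0,0.002],1],[[-0.5,-0.6,29],[0,0,0.002],1],[[-0.5,-0.6,29],[0,0,0.002],1],[[-0.5,-0.6,29],[0,0,0.002],1],[[-0.5,-0.6,29],[0,0,0.002],1],[[-0.5,-0.6,29],[0,0,0.002],1],[[-0.5,-0.6,29],[0,0,0.002],1],[[-0.5,-0.6,29],[0,0,0],1],[[0,0,0],[0,0,0],1],[[0,0,0],[0,0,0],1]]}}

```text
time_s: 2.77
tool_pos: [0.4189, 0.122, 0.0516]
tool_rot: [-180.0, -0.2, 164.6]
force: [-0.5, -0.2, 0.6]
grip_width: 0.0002
grasp_force: 0.0
```

```bash
cat > s.py <<'E'
from plan import *
o=env.get_obs(); print(o['time_s'],J_(o['tool_pos']),o['tool_rot'],"F jig",np.round(RJ.T@o['force'],1),np.round(o['qpos'],0))
E
python3 s.py
```

```text
2.7667 [-142.8   -7.3   51.6] [-179.96404134   -0.24168466  164.60689885] F jig [-0.5 -0.4  0.6] [ 27.   8. -48. 123.   7.  53.  49.]
```

Request:
{"name": "drive_tool", "arguments": {"moves": [[[0,4,0],[0,0,-0.008],1],[[0,3,0],[0,0,-0.008],1],[[-4,0,0],[0,0,0],1],[[-4,0,0],[0,0,0],1],[[-4,0,0],[0,0,0],1],[[-4,0,0],[0,0,0],1],[[-4,0,0],[0,0,0],1],[[-4,0,0],[0,0,0],1],[[-4,0,0],[0,0,0],1],[[-4,0,0],[0,0,0],1]]}}

```text
time_s: 3.6
tool_pos: [0.4534, 0.1208, 0.0524]
tool_rot: [-180.0, -0.0, 165.5]
force: [-2.4, 0.5, 3.4]
grip_width: 0.0002
grasp_force: 1.4
```

```bash
python3 s.py
```

```text
3.6 [-109.1    0.2   52.4] [-1.79994814e+02 -3.01271351e-02  1.65519287e+02] F jig [-2.4 -0.1  3.4] [ 25.  12. -47. 119.  11.  53.  48.]
```

Request:
{"name": "drive_tool", "arguments": {"moves": [[[-3,0,0],[0,0,0],1],[[-3,0,0],[0,0,0],1],[[-3,0,0],[0,0,0],1],[[-2,0,0],[0,0,0],1],[[-2,0,0],[0,0,0],1],[[-1,0,0],[0,0,0],1],[[0,0,0],[0,0,0],1]]}}

```text
time_s: 4.18
tool_pos: [0.467, 0.1173, 0.0524]
tool_rot: [180.0, 0.0, 165.5]
force: [-2.8, 0.6, 1.6]
grip_width: 0.0003
grasp_force: 1.0
```

```bash
python3 s.py
```

```text
4.1833 [-95.1   0.1  52.4] [1.79997323e+02 1.01062156e-02 1.65519669e+02] F jig [-2.9 -0.1  1.6] [ 25.  14. -46. 117.  12.  54.  48.]
```

Request:
{"name": "drive_tool", "arguments": {"moves": [[[-1,0,0],[0,0,0],1],[[-1,0,0],[0,0,0],1],[[-1,0,0],[0,0,0],1],[[-1,0,0],[0,0,0],1],[[0,0,0],[0,0,0],1]]}}

```text
time_s: 4.6
tool_pos: [0.4709, 0.1163, 0.0525]
tool_rot: [180.0, 0.0, 165.5]
force: [-2.4, 0.9, 0.2]
grip_width: 0.0004
grasp_force: 1.1
```

```bash
python3 s.py
```

```text
4.6 [-91.    0.1  52.5] [1.79997507e+02 1.08030675e-02 1.65511010e+02] F jig [-2.5  0.3  0.2] [ 25.  14. -46. 117.  13.  54.  48.]
```

Request:
{"name": "drive_tool", "arguments": {"moves": [[[-1,0,0],[0,0,0],1],[[-1,0,0],[0,0,0],1],[[-1,0,0],[0,0,0],1],[[0,0,0],[0,0,0],1]]}}

```text
time_s: 4.93
tool_pos: [0.4715, 0.1162, 0.0524]
tool_rot: [-179.9, -0.2, 165.5]
force: [-9.3, 1.9, 7.3]
grip_width: 0.0004
grasp_force: 4.5
```

```bash
python3 s.py
```

```text
4.9333 [-90.3   0.2  52.4] [-179.91116411   -0.24538092  165.54469465] F jig [-9.5 -0.5  7.3] [ 25.  15. -46. 116.  13.  54.  48.]
```

Request:
{"name": "drive_tool", "arguments": {"moves": [[[-1,0,0],[0,0,0],1],[[-1,0,0],[0,0,0],1],[[-1,0,0],[0,0,0],1],[[0,0,0],[0,0,0],1],[[0,0,0],[0,0,0],1]]}}

```text
time_s: 5.35
tool_pos: [0.4717, 0.1161, 0.0522]
tool_rot: [-179.8, -0.5, 165.6]
force: [-16.2, 3.2, 14.2]
grip_width: 0.0005
grasp_force: 8.2
```

```bash
python3 s.py
```

```text
5.35 [-90.2   0.1  52.2] [-179.79692491   -0.54037034  165.5901641 ] F jig [-16.5  -1.   14.2] [ 25.  15. -46. 116.  13.  55.  48.]
```

Request:
{"name": "drive_tool", "arguments": {"moves": [[[8,0,0],[0,0,0],1],[[12,0,0],[0,0,0],1],[[0,0,-30],[0,0,0],1],[[0,0,-40],[0,0,0],1],[[0,0,-40],[0,0,0],1],[[0,0,-40],[0,0,0],1],[[0,0,-40],[0,0,0],1],[[0,0,0],[0,0,0],1],[[0,0,0],[0,0,0],1]]}}

```text
time_s: 6.1
tool_pos: [0.4589, 0.1197, 0.2451]
tool_rot: [180.0, 0.4, 165.5]
force: [-0.4, 1.1, -1.0]
grip_width: 0.0008
grasp_force: 0.0
```

Run:
```python
import s
from plan import *
p,d,c=grab("scene"); cv2.imwrite("pics/sc1.png",cv2.resize(p[150:310,130:280],None,fx=3.5,fy=3.5,interpolation=2))
plan([((105,0,245),7,(180,0,165.57))])
```

```text
6.1 [-103.5    0.5  245.1] [179.97657578   0.42648993 165.4628569 ] F jig [-0.6  0.9 -1. ] [ 31.  -3. -47. 106.  -2.  75.  60.]
[[[-30.0,0.1,-0.2],[-0.0,0.0,-0.0],1],[[-30.0,0.1,-0.2],[-0.0,0.0,-0.0],1],[[-30.0,0.1,-0.2],[-0.0,0.0,-0.0],1],[[-30.0,0.1,-0.2],[-0.0,0.0,-0.0],1],[[-30.0,0.1,-0.2],[-0.0,0.0,-0.0],1],[[-30.0,0.1,-0.2],[-0.0,0.0,-0.0],1],[[-30.0,0.1,-0.2],[-0.0,0.0,-0.0],1]]
end [1.053e+02 1.000e-01 2.451e+02] [-179.96222315    0.18629785  165.47028615]
```

View pics/sc1.png

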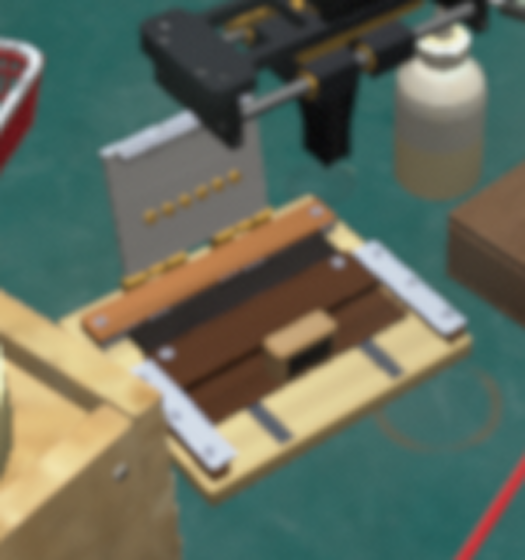

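Request:
{"name": "drive_tool", "arguments": {"moves": [[[-30,0,0],[0,0,0],1],[[-30,0,0],[0,0,0],1],[[-30,0,0],[0,0,0],1],[[-30,0,0],[0,0,0],1],[[-30,0,0],[0,0,0],1],[[-30,0,0],[0,0,0],1],[[-30,0,0],[0,0,0],1],[[0,0,0],[0,0,0],1],[[0,0,0],[0,0,0],1],[[0,0,0],[0,0,0],1]]}}

```text
time_s: 6.98
tool_pos: [0.6592, 0.0681, 0.2404]
tool_rot: [-180.0, -0.2, 165.6]
force: [0.3, -0.6, 0.5]
grip_width: 0.0003
grasp_force: 0.0
```

Run:
```python
import s
from plan import *
plan([((103,0,135),4,(180,0,165.57))])
p,d,c=grab("scene"); cv2.imwrite("pics/sc2.png",cv2.resize(p[60:310,130:330],None,fx=2.4,fy=2.4,interpolation=2))
```

```text
6.9833 [103.3   0.4 240.4] [-179.98169523   -0.20419642  165.58810231] F jig [ 0.4 -0.5  0.5] [ 24.  26. -44.  80.  18.  81.  56.]
[[[-0.0,-0.1,26.4],[-0.0,-0.001,0.0],1],[[0.0,-0.1,26.4],[-0.0,-0.001,0.0],1],[[0.0,-0.1,26.4],[-0.0,-0.001,0.0],1],[[0.1,-0.1,26.4],[-0.0,-0.001,0.0],1]]
end [ 1.030e+02 -1.000e-01  1.348e+02] [-1.79981695e+02  2.49866866e-02  1.65588176e+02]
```

View pics/sc2.png

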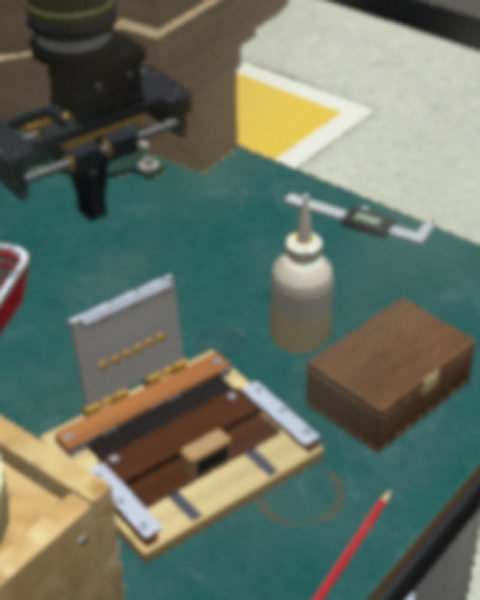

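Request:
{"name": "drive_tool", "arguments": {"moves": [[[0,0,26],[0,0,0],1],[[0,0,26],[0,0,0],1],[[0,0,26],[0,0,0],1],[[0,0,26],[0,0,0],1],[[0,0,0],[0,0,0],1],[[0,0,0],[0,0,0],1],[[5,0,0],[0,0,0],1],[[5,0,0],[0,0,0],1],[[5,0,0],[0,0,0],1],[[5,0,0],[0,0,0],1],[[5,0,0],[0,0,0],1]]}}

```text
time_s: 7.95
tool_pos: [0.636, 0.0739, 0.1395]
tool_rot: [180.0, 0.1, 165.5]
force: [0.3, 0.1, -0.4]
grip_width: -0.0001
grasp_force: 0.0
```

```bash
python3 s.py
```

```text
7.95 [ 79.4   0.2 139.5] [1.79994674e+02 8.26044060e-02 1.65526518e+02] F jig [ 0.3  0.2 -0.4] [ 24.  27. -43.  91.  19.  70.  53.]
```

Request:
{"name": "drive_tool", "arguments": {"moves": [[[4,0,0.5],[0,0,0],1],[[4,0,0.5],[0,0,0],1],[[4,0,0.5],[0,0,0],1],[[5,0,0],[0,0,0],1],[[5,0,0],[0,0,0],1],[[5,0,0],[0,0,0],1],[[5,0,0],[0,0,0],1]]}}

```text
time_s: 8.53
tool_pos: [0.6045, 0.0817, 0.1365]
tool_rot: [-180.0, -0.0, 165.5]
force: [3.2, -1.4, -2.2]
grip_width: 0.0006
grasp_force: 1.3
```

```bash
python3 s.py
```

```text
8.5333 [ 4.700e+01 -1.000e-01  1.365e+02] [-1.79990151e+02 -3.48623272e-02  1.65520217e+02] F jig [ 3.4 -0.5 -2.2] [ 25.  24. -44.  95.  18.  68.  52.]
```

Request:
{"name": "drive_tool", "arguments": {"moves": [[[5,0,0],[0,0,0],1],[[5,0,0],[0,0,0],1],[[5,0,0],[0,0,0],1],[[5,0,0],[0,0,0],1],[[5,0,0],[0,0,0],1],[[4.4,0,2],[0,0,0],1],[[4.4,0,2],[0,0,0],1],[[4.4,0,2],[0,0,0],1],[[4.4,0,2],[0,0,0],1],[[4.4,0,2],[0,0,0],1]]}}

```text
time_s: 9.37
tool_pos: [0.5591, 0.0935, 0.1267]
tool_rot: [-180.0, -0.0, 165.5]
force: [0.4, 0.0, 0.2]
grip_width: 0.0004
grasp_force: 0.5
```

Run:
```python
import s
from h import *
p,d,c=grab("scene"); cv2.imwrite("pics/sc3.png",cv2.resize(p[100:310,120:290],None,fx=2.8,fy=2.8,interpolation=2))
```

```text
9.3667 [1.000e-01 1.000e-01 1.267e+02] [-1.79994072e+02 -2.00921433e-02  1.65522899e+02] F jig [0.3 0.1 0.2] [ 27.  19. -46. 102.  15.  65.  52.]
```

View pics/sc3.png

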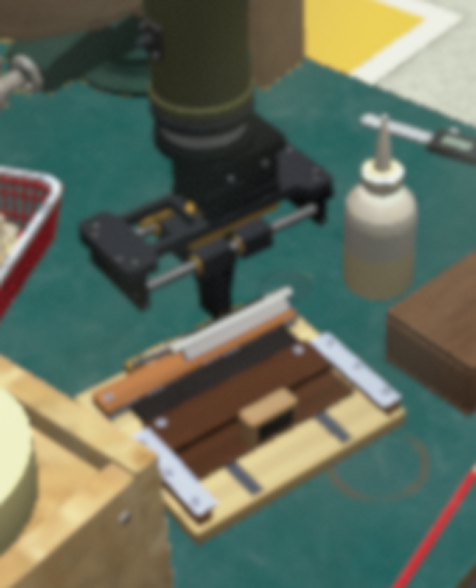

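Request:
{"name": "drive_tool", "arguments": {"moves": [[[4,0,4.6],[0,0,0],1],[[4,0,4.6],[0,0,0],1],[[4,0,4.6],[0,0,0],1],[[4,0,4.6],[0,0,0],1],[[2.6,0,5.4],[0,0,0],1],[[2.6,0,5.4],[0,0,0],1],[[2.6,0,5.4],[0,0,0],1],[[2.6,0,5.4],[0,0,0],1]]}}

```text
time_s: 10.08
tool_pos: [0.5339, 0.1, 0.0863]
tool_rot: [-180.0, -0.0, 165.5]
force: [0.7, 0.2, -0.7]
grip_width: 0.0002
grasp_force: 0.3
```

```bash
python3 s.py
```

```text
10.0833 [-25.9   0.   86.3] [-1.79994039e+02 -6.88399935e-03  1.65518583e+02] F jig [ 0.6  0.3 -0.7] [ 27.  19. -46. 107.  16.  60.  50.]
```

Request:
{"name": "drive_tool", "arguments": {"moves": [[[1,0,4],[0,0,0],1],[[1,0,4],[0,0,0],1],[[1,0,4],[0,0,0],1],[[0.5,0,4],[0,0,0],1],[[0.5,0,3],[0,0,0],1],[[0,0,2],[0,0,0],1],[[0,0,2],[0,0,0],1],[[0,0,1],[0,0,0],1],[[0,0,0],[0,0,0],1]]}}

```text
time_s: 10.83
tool_pos: [0.5302, 0.1009, 0.0634]
tool_rot: [-180.0, -0.0, 165.5]
force: [-2.3, -0.2, 4.7]
grip_width: 0.0005
grasp_force: 1.8
```

```bash
python3 s.py
```

```text
10.8333 [-29.7   0.   63.4] [-1.79964018e+02 -1.61691942e-02  1.65517010e+02] F jig [-2.2 -0.8  4.7] [ 26.  21. -45. 109.  17.  58.  49.]
```

TCP at 63.4 mm, so the pad is at about 41 mm: shut. I'll press a little more to confirm.

Request:
{"name": "drive_tool", "arguments": {"moves": [[[0,0,1],[0,0,0],1],[[0,0,1],[0,0,0],1],[[0,0,1],[0,0,0],1],[[0,0,1],[0,0,0],1],[[0,0,0],[0,0,0],1],[[0,0,0],[0,0,0],1]]}}

```text
time_s: 11.33
tool_pos: [0.5304, 0.1011, 0.0628]
tool_rot: [-179.8, 0.0, 165.5]
force: [-12.4, -3.6, 30.2]
grip_width: 0.0007
grasp_force: 15.3
```

```bash
python3 s.py
```

```text
11.3333 [-29.6   0.2  62.8] [-1.79825556e+02  9.50359013e-03  1.65515742e+02] F jig [-11.1  -6.6  30.2] [ 26.  21. -45. 109.  17.  58.  48.]
```

Solid stop at 30 N and 62.8 mm. Now I lift off and check.

Request:
{"name": "drive_tool", "arguments": {"moves": [[[0,0,-5],[0,0,0],1],[[0,0,-15],[0,0,0],1],[[0,0,-35],[0,0,0],1],[[0,0,-38],[0,0,0],1],[[0,0,-38],[0,0,0],1],[[0,0,-38],[0,0,0],1],[[0,0,-38],[0,0,0],1],[[0,0,0],[0,0,0],1],[[0,0,0],[0,0,0],1]]}}

```text
time_s: 12.08
tool_pos: [0.5318, 0.1013, 0.2684]
tool_rot: [179.9, 0.3, 165.5]
force: [0.7, -0.4, 0.7]
grip_width: 0.0003
grasp_force: 0.0
```

Run:
```python
import s
from h import *; from m2 import J
p,d,c=grab("scene"); cv2.imwrite("pics/sc4.png",cv2.resize(p[130:310,130:290],None,fx=3.3,fy=3.3,interpolation=2))
Q=J(cloud(d,c)); X,Y,Z=[Q[...,i] for i in range(3)]
for a,b in((-30,-10),(-10,10),(10,30),(30,45)):
    m=(X>a)&(X<b)&(abs(Y)<50)&(Z<90); print(a,m.sum(),np.median(Z[m]))
m=(abs(Y)<20)&(X>-130)&(X<-60)&(Z>43)&(Z<60); print("block",np.percentile(X[m],[3,97]))
```

```text
12.0833 [-28.3   0.7 268.4] [179.94277054   0.3090565  165.5015626 ] F jig [ 0.8 -0.2  0.7] [ 31.   8. -49.  95.   6.  79.  57.]
-30 243 39.39970487160349
-10 254 39.472423409994406
10 241 39.6840260111061
30 187 39.99353160477048
block [-80.75528257 -62.71517865]
```

View pics/sc4.png

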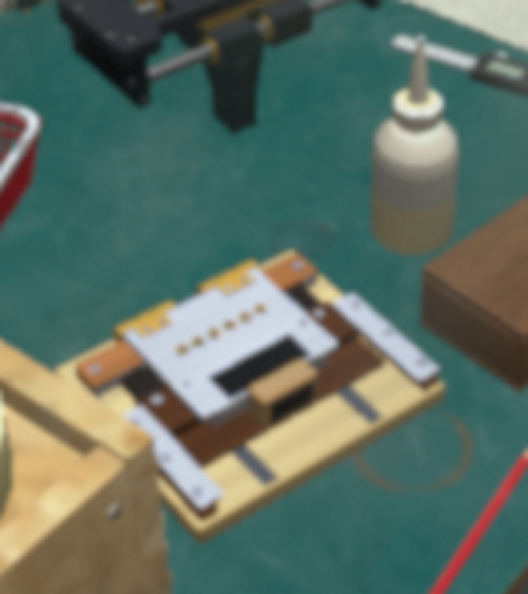

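The leaf lies flat, with its top at about 39.5 mm across its length. The block is at home, x = -80, and everything around the jig is untouched.

```bash
python3 -c "
from cell import env
print(env.sign_off())"
```

```text
the job is handed in; nothing more can be done
None
```

The jig is ready for the drill and handed in at about 12 s: the jaw is home with the blank against the fence, and the leaf is shut flat with its tongue in the slot.

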